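# Probe the flagged control unit

## Task

Take the yellow spring probe out of its blue stand and press its tip gently on the round brass test pad of the one control unit that has the orange tag on the shelf behind it, with the probe square to the unit's sloping face and its plunger pushed about half way in. Do not touch the other two units with the probe, and leave the tags, the tools, the bottle and the mug where they are. Finish while still holding the probe steadily on the pad like this; do not put it down.

Things in the scene. Friction and masses are not known exactly. Their poses are not given: they have to be found in the camera images.
- probe: spring probe, upright in the blue stand at the start. Origin on its axis at the underside of the black collar, z from tip to handle end. Diameters and z ranges, mm: collar 34, 0 to 8; round yellow handle 26, 8 to 82 (grip here); black end cap 22, 82 to 88; steel nose 18, -30 to 0; brass plunger 8, round end, down to -46 when free. Mass 0.11 to 0.25 kg.
- probe_tip (a point): the extreme point of the probe's brass plunger, 46 mm below the probe's origin along its axis when the plunger is out; moves with the plunger
- plunger (a joint): how far the probe's sprung plunger is pushed in, m: 0 fully out, 0.012 fully in (hard stop). Pushing it in takes 1.2 N at first, rising by 0.4 N per mm: 3.6 N at half way (0.006), 6 N at the stop.
- stand: fixed blue block 80 x 80 x 50 mm with a round upright hole 23 mm wide through its middle in which the probe's nose hangs; origin at the centre of its underside, on the bench; z up. The probe's collar rests on its top, 50 mm up, and the probe lifts straight up out of it (46 mm to clear).
- unitA: fixed aluminium cradle, base 155 x 100 mm, with a black control unit (slab 100 x 85 x 28 mm), three alike; origin on the bench, z up, x from the low front edge to the back. The face slopes 0.35 rad (20 degrees), low at the front; highest point 77 mm up. Behind it a flat shelf 40 x 100 mm, top 60 mm above the bench, carries a tag.
- unitA_pad: round brass test pad on the sloping face of unit A, 18 mm diameter in a white ring, 2 mm proud of the face. Origin at the centre of its surface, 52 mm above the bench; z is the outward normal of the face (0.35 rad from vertical, leaning to the unit's front), x runs up the slope. Black cooling fins 4 mm higher than the pad begin 19 mm to its -y side.
- unitA_shelf (a point): middle of the top of the tag shelf behind unit A
- unitB: fixed aluminium cradle, base 155 x 100 mm, with a black control unit (slab 100 x 85 x 28 mm), three alike; origin on the bench, z up, x from the low front edge to the back. The face slopes 0.35 rad (20 degrees), low at the front; highest point 77 mm up. Behind it a flat shelf 40 x 100 mm, top 60 mm above the bench, carries a tag.
- unitB_pad: round brass test pad on the sloping face of unit B, 18 mm diameter in a white ring, 2 mm proud of the face. Origin at the centre of its surface, 52 mm above the bench; z is the outward normal of the face (0.35 rad from vertical, leaning to the unit's front), x runs up the slope. Black cooling fins 4 mm higher than the pad begin 19 mm to its -y side.
- unitB_shelf (a point): middle of the top of the tag shelf behind unit B
- unitC: fixed aluminium cradle, base 155 x 100 mm, with a black control unit (slab 100 x 85 x 28 mm), three alike; origin on the bench, z up, x from the low front edge to the back. The face slopes 0.35 rad (20 degrees), low at the front; highest point 77 mm up. Behind it a flat shelf 40 x 100 mm, top 60 mm above the bench, carries a tag.
- unitC_pad: round brass test pad on the sloping face of unit C, 18 mm diameter in a white ring, 2 mm proud of the face. Origin at the centre of its surface, 52 mm above the bench; z is the outward normal of the face (0.35 rad from vertical, leaning to the unit's front), x runs up the slope. Black cooling fins 4 mm higher than the pad begin 19 mm to its -y side.
- unitC_shelf (a point): middle of the top of the tag shelf behind unit C
- tag_orange: orange disc, 26 mm diameter, 10 mm thick, lying on the shelf of one of the three units (within 20 mm of the shelf's middle): it flags the unit to be checked; origin at the centre of its underside
- tag_grey1: grey disc, 26 mm diameter, 10 mm thick, lying on the shelf of a unit that needs no check; origin at the centre of its underside
- tag_grey2: grey disc, 26 mm diameter, 10 mm thick, lying on the shelf of a unit that needs no check; origin at the centre of its underside
- wrench: steel wrench lying on the bench, to be left alone
- screwdriver: screwdriver lying on the bench, to be left alone
- spray: red bottle, 60 mm diameter, 170 mm tall, standing on the bench, to be left alone; origin at the centre of its underside
- mug: white mug, 84 mm diameter, 85 mm tall, standing on the bench, to be left alone; origin at the centre of its underside
Not all that is in view belongs to the job. Leave any green or turquoise look-alike of the unitC alone.

How it is judged:
By the outcome, as a careful person would: the job done as asked, in the order asked, and still so for the second after the job is handed in, while the arm keeps its last pose, push and grip.
It also fails if it takes over 32 s, if anything falls off the work surface, if the arm or the gripper's body presses on something with over 40 N, if the wrist force passes 120 N, or if a joint passes its speed limit or range.

## Robot

A 6-joint arm with a two-finger parallel gripper is mounted at the origin on the work surface. World frame = base frame: x ahead of the robot, y to its left, z up, the work surface at z = 0. Lengths are in mm, angles in rad, forces in N, time in s.
With the tool pointing down it reaches from about 275 to 825 mm from the base axis. Payload 5.2 kg.
Tool frame: the origin (TCP) lies at the very end of the fingers, on their centre line; the grasp point (between the pads) lies 19 mm behind it; z points along the fingers, y is the line along which they close (so a half turn about z gives the same grasp; the last joint's range is limited). The gripper opens to 93 mm and grips with 3 to 60 N. Pads are 15 mm wide; open, the fingers measure 128 mm over their backs; the gripper's body (75 mm by 188 mm) begins 65 mm behind the grasp point.
Start: joints at [-1.499, 0.259, 1.535, -0, 1.348, -0.203], TCP at [149.266, -529.362, 218.653] pointing down, gripper open.
Joint ranges: [-3.14, 3.14], [-0.91, 2.08], [0.19, 2.58], [-1.22, 4.36], [0.22, 2.71], [-3.12, 3.12]. Speed limits (rad/s): [2.57, 2.57, 3.14, 3.14, 3.14, 3.14].

## Interface

Orientations are given as [roll, pitch, yaw] about the fixed x, y, z axes, in that order (R = Rz(yaw) Ry(pitch) Rx(roll)).
In Python, from bench import robot gives the robot as it stands. The module is installed in compiled form; this text tells all that it offers. Calls block until the motion is done:
- robot.move_ptp(position, orientation): joint-space move of the TCP to a pose.
- robot.move_linear(position, ori=None, speed=150, f_stop=None): straight line of the TCP; ori=None keeps the orientation; speed is the mean speed in mm/s. With f_stop (N) it stops when the force on the tool has changed by that much, and returns True; else False.
- robot.move_j(angles): joint-space move.
- robot.move_gripper(opening): opening from 0.0 (shut) to 1.0 (fully open); the grip force is fixed at half the most; returns when the fingers have stopped.
- robot.sleep(seconds).
- robot.inverse_kinematics(position, orientation): joint angles nearest the present ones, or None.
- robot.get_image(name): name is "scene" or "top"; returns a dict with "img" (480x640x3 uint8, blue, green, red), "fovy" (degrees; the focal length in pixels is half the picture's height over the tangent of half this angle, whatever the lens; pixels are square), "cx", "cy" (the principal point, pixels), "eye" and "orientation" of the camera in the world. Camera axes: x right, y down, z forward; pixel columns grow to the right and rows downward; lengths in mm; the calibration is good to about 2 mm. A picture is of the moment at which its call begins. There is no depth.
A pose or a line that the arm cannot do raises robot.MotionError and nothing moves.
- robot.hand_in(): hands the job in; it is judged then, once.
Readings, each from a call of its own:
- robot.current_t(): time.
- robot.current_qpos(): joint angles.
- robot.current_joint_vel(): joint speeds.
- robot.current_joint_efforts(): joint torques, N m.
- robot.current_tcp_pos(): TCP position.
- robot.current_eef_rot(): TCP orientation.
- robot.current_contact_force(): force on the tool from outside, world axes, zero at the start.
- robot.current_ft_torque(): the same for the moment, N m.
- robot.current_gripper_width(): opening from 0.0 (shut) to 1.0 (fully open).
- robot.current_finger_force(): force on a finger pad.
Only numpy, scipy, OpenCV 4.12 (cv2) and the standard library are available. Lean on these libraries where they do the work, as an engineer would, in place of code of your own. Each camera call takes 0.05 s, during which the arm holds its last target. There are 200 camera calls.

## Working session

There is one attempt and no reset: what is moved stays moved. The work goes in short steps, each a Python script; the robot and the scene stay as the last script left them, time stands still between calls to the robot, and variables do not carry over. Pictures are saved under pics/ and viewed, at most 10 in all, crops included, and the job is handed in when it is done.

```bash
mkdir -p pics && cat > h.py <<'E'
import numpy as np, cv2, pickle
from bench import robot
from scipy.spatial.transform import Rotation as Rn
def grab():
    d={n:robot.get_image(n) for n in("scene","top")}
    return d
def cam(d):
    f=240/np.tan(np.radians(d["fovy"])/2)
    R=Rn.from_euler('xyz',d["orientation"]).as_matrix() if np.size(d["orientation"])==3 else np.array(d["orientation"])
    return f,R,np.array(d["eye"],float)
def ray(d,u,v):
    f,R,e=cam(d); r=R@np.array([(u-d["cx"])/f,(v-d["cy"])/f,1]); return e,r/np.linalg.norm(r)
def onz(d,u,v,z):
    e,r=ray(d,u,v); return e+r*(z-e[2])/r[2]
def tri(d1,p1,d2,p2):
    e1,r1=ray(d1,*p1);e2,r2=ray(d2,*p2)
    s=np.linalg.lstsq(np.c_[r1,-r2],e2-e1,rcond=None)[0]
    a,b=e1+s[0]*r1,e2+s[1]*r2
    return (a+b)/2,np.linalg.norm(a-b)
def proj(d,P):
    f,R,e=cam(d); c=R.T@(np.array(P)-e); return d["cx"]+f*c[0]/c[2],d["cy"]+f*c[1]/c[2]
E
python3 - <<'E'
from h import *
d=grab(); pickle.dump(d,open("d0.pkl","wb"))
for n in d:
    cv2.imwrite(f"pics/{n}0.png",d[n]["img"]); print(n,{k:v for k,v in d[n].items() if k!="img"})
print(robot.current_t(),robot.current_eef_rot(),robot.current_tcp_pos())
E
```

```text
scene {'fovy': 53.770376341762955, 'cx': 321.7536333437185, 'cy': 240.4612753665297, 'eye': array([1103.97135436,  502.78695977,  962.21980178]), 'orientation': array([-2.43837643, -0.00744584,  2.13782214])}
top {'fovy': 54.72687829304086, 'cx': 321.51777873744453, 'cy': 238.78091031474597, 'eye': array([ 241.78241744,   98.73486136, 1282.11675745]), 'orientation': array([-2.95098239, -0.0113862 , -1.57862938])}
0.1 [-3.14001861e+00 -3.36928626e-04  2.74769707e-01] [ 149.21925937 -528.86856281  217.9242759 ]
```

View pics/scene0.png

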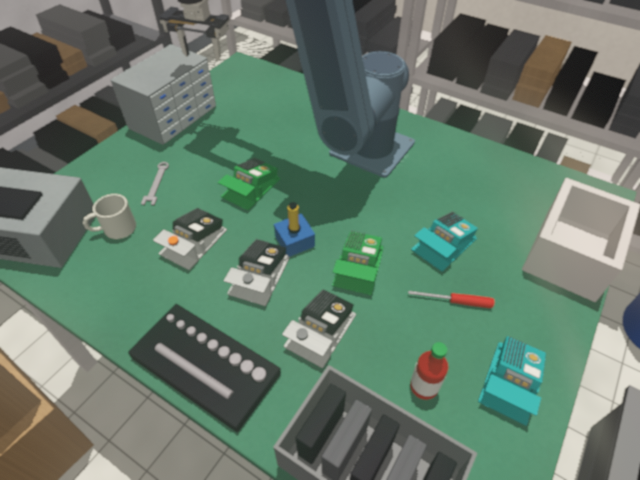

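View pics/top0.png

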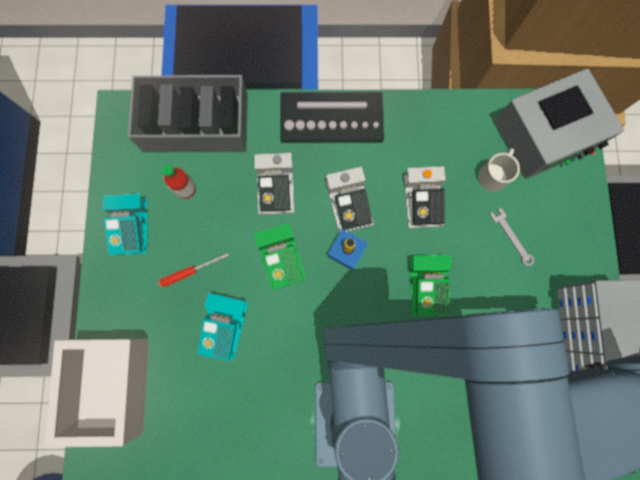

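The scene view shows three aluminium and black units, with tags at scene px orange (173,241), grey (248,279) and grey (302,334). The same tags are at top px orange (427,174), grey (345,178) and grey (277,160). The green and turquoise units are look-alikes without tags. The unit at top px (427,195) fits because it has an aluminium cradle, a black slab and the orange tag on its shelf. The probe is at top px (348,245). I'll confirm with one enlarged crop.

```bash
python3 - <<'E'
from h import *
d=pickle.load(open("d0.pkl","rb"))
a=d["top"]["img"][160:235,390:465]; b=d["scene"]["img"][200:275,150:225]; c=d["top"]["img"][220:280,320:380]; e=d["scene"]["img"][195:260,265:330]
r=lambda i:cv2.resize(i,(400,300) if 0 else (300,300),interpolation=cv2.INTER_CUBIC)
cv2.imwrite("pics/crop.png",np.vstack([np.hstack([r(a),r(b)]),np.hstack([r(c),r(e)])]))
E
```

```text
(no output)
```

View pics/crop.png

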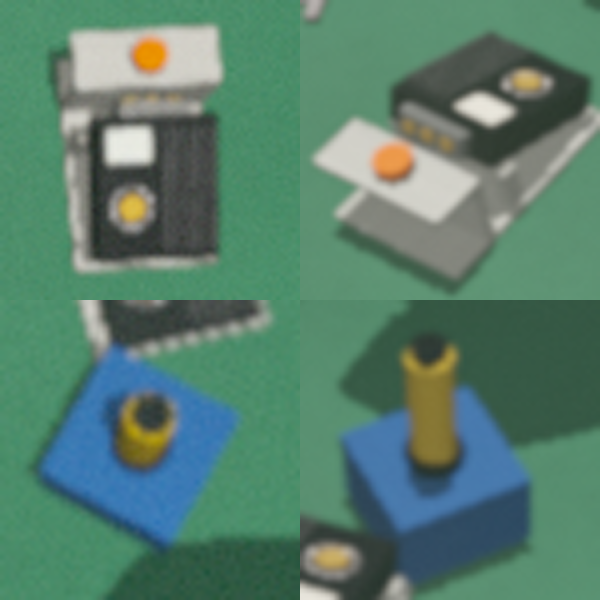

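The crop confirms the target: the orange disc lies on the shelf of the aluminium and black unit, with its pad near top px (423,212) and scene px (206,220). The probe stands upright in the blue stand, with its cap near top px (350,242). Next I'll measure these.

```bash
cat > meas.py <<'E'
from h import *
def blob(img,lo,hi,box,pick=None):
    x0,y0,x1,y1=box
    h=cv2.cvtColor(img[y0:y1,x0:x1],cv2.COLOR_BGR2HSV)
    m=cv2.inRange(h,np.array(lo),np.array(hi))
    n,l,st,c=cv2.connectedComponentsWithStats(m)
    i=1+np.argmax(st[1:,4]); M=np.uint8(l==i)
    return c[i]+[x0,y0],st[i,4],M,np.array([x0,y0])
E
python3 - <<'E'
from meas import *
np.set_printoptions(precision=1,suppress=True)
d=pickle.load(open("d0.pkl","rb")); T,S=d["top"],d["scene"]
Y=([15,110,110],[35,255,255])
pt=blob(T["img"],*Y,(412,202,434,222)); ps=blob(S["img"],*Y,(195,210,218,230))
print("pad",pt[:2],ps[:2],onz(T,*pt[0],52),onz(S,*ps[0],52),tri(T,pt[0],S,ps[0]))
O=([5,150,150],[16,255,255])
ot=blob(T["img"],*O,(405,160,450,190)); os_=blob(S["img"],*O,(150,225,200,255))
print("tag",ot[:2],os_[:2],onz(T,*ot[0],70),onz(S,*os_[0],69),tri(T,ot[0],S,os_[0]))
# shelf top: bright & unsaturated
for n,I,box in(("T",T,(400,163,452,186)),("S",S,(148,225,202,262))):
    x0,y0,x1,y1=box; h=cv2.cvtColor(I["img"][y0:y1,x0:x1],cv2.COLOR_BGR2HSV)
    m=cv2.inRange(h,np.array([0,0,165]),np.array([180,50,255]))|cv2.inRange(h,np.array(O[0])-[0,90,0],np.array(O[1]))
    m=cv2.morphologyEx(m,cv2.MORPH_OPEN,np.ones((3,3)))
    k,l,st,c=cv2.connectedComponentsWithStats(m); i=1+np.argmax(st[1:,4])
    ys,xs=np.nonzero(l==i); P=np.array([onz(I,x+x0,y+y0,60)[:2] for x,y in zip(xs,ys)],np.float32)
    print("shelf",n,st[i],cv2.minAreaRect(P),P.mean(0))
# probe cap, z=138 ; stand top z=50
B=([100,120,60],[125,255,255])
for n,I,box in(("T",T,(322,222,376,272)),("S",S,(265,205,325,260))):
    b=blob(I["img"],*B,box); print("blue",n,b[:2])
    y=blob(I["img"],[15,90,50],[35,255,255],box); print("yellow",y[:2],onz(I,*y[0],95))
    x0,y0,x1,y1=box; h=cv2.cvtColor(I["img"][y0:y1,x0:x1],cv2.COLOR_BGR2HSV)
    print(h[...,2][(18 if n=="T" else 0):(32 if n=="T" else 20),20:40] )
E
```

```text
pad (array([422.6, 211.4]), np.int32(35)) (array([206.5, 220.5]), np.int32(12)) [ 554.  -194.6   52. ] [ 554.9 -195.2   52. ] (array([ 554.4, -195.2,   51.4]), np.float64(0.9143865491856267))
tag (array([427., 170.]), np.int32(3)) (array([172.7, 240.1]), np.int32(49)) [ 666.4 -208.3   70. ] [ 660.1 -208.1   69. ] (array([ 663.6, -205.5,   74.8]), np.float64(3.6690510057577574))
shelf T [  8   3  38  17 485] ((658.905029296875, -208.8065185546875), (43.86071014404297, 101.33673858642578), 2.7762320041656494) [ 658.4 -208.2]
shelf S [  6   5  40  25 521] ((660.8934326171875, -210.04046630859375), (44.83892059326172, 102.05903625488281), 2.3664581775665283) [ 659.7 -209.3]
blue T (array([346.6, 249.8]), np.int32(736))
yellow (array([347.7, 247.2]), np.int32(78)) [448.2  15.5  95. ]
[[121 118 110 120 136 112  78  73  71  68  78 111 144 171 178 179 177 176
  175 171]
 [113 112 108 137 136  97  66  70  64  57  67  98 129 165 177 178 181 179
  178 178]
 [108 108 118 152 127  78  64  60  61  60  69  85 116 151 174 179 180 179
  179 181]
 [111  95 120 155 131  77  67  66  60  58  64  93 116 1
[... 1993 characters left out ...]
 171 155
  125  94]
 [ 90  92  94 103 121 130 134 135 136 135 132 127 118 120 158 172 174 167
  147 117]
 [ 94  99 102 104 119 129 133 135 135 135 133 128 119 120 158 172 175 172
  164 145]
 [130 140 140 117 118 129 133 135 135 134 132 128 119 120 157 172 175 174
  173 160]
 [161 165 159 132 117 128 133 135 135 135 132 128 119 119 157 171 175 175
  174 168]
 [172 172 164 137 116 128 133 134 136 135 132 128 120 117 155 171 174 174
  174 173]
 [172 172 164 138 115 128 133 135 135 135 132 128 121 112 152 170 174 174
  173 174]
 [173 172 163 135 115 128 133 135 136 135 133 129 121 106 145 166 173 174
  174 174]
 [173 172 160 128 112 127 134 135 136 135 132 130 121 104 127 158 171 174
  174 173]]
```

```bash
python3 - <<'E'
from meas import *
np.set_printoptions(precision=1,suppress=True)
d=pickle.load(open("d0.pkl","rb")); T,S=d["top"],d["scene"]
def dark(I,box,th):
    x0,y0,x1,y1=box; g=cv2.GaussianBlur(I["img"][y0:y1,x0:x1],(0,0),.5).max(2)
    n,l,st,c=cv2.connectedComponentsWithStats(np.uint8(g<th)); i=1+np.argmax(st[1:,4]); return c[i]+[x0,y0],st[i]
a=dark(T,(344,232,356,248),95); b=dark(S,(287,200,299,212),80)
print(a,b,onz(T,*a[0],137),onz(S,*b[0],136),tri(T,a[0],S,b[0]))
# stand top-face corners via bright blue (top face), on z=50
for n,I,box,v in(("T",T,(322,222,376,272),150),("S",S,(265,205,325,260),145)):
    x0,y0,x1,y1=box; h=cv2.cvtColor(I["img"][y0:y1,x0:x1],cv2.COLOR_BGR2HSV)
    m=cv2.inRange(h,np.array([98,110,v]),np.array([125,255,255])); ys,xs=np.nonzero(m)
    P=np.array([onz(I,x+x0,y+y0,50)[:2] for x,y in zip(xs,ys)],np.float32); print(n,len(P),cv2.minAreaRect(P))
print("proj axis", [proj(T,[455,12,z]) for z in(58,138)],[proj(S,[455,12,z]) for z in(58,138)])
E
```

```text
(array([350. , 242.1]), array([ 3,  7,  7,  7, 34], dtype=int32)) (array([292.5, 204.4]), array([ 2,  2,  8,  7, 39], dtype=int32)) [453.6  12.5 137. ] [451.    9.5 136. ] (array([453.5,  12.1, 139.4]), np.float64(1.2995863500995277))
T 649 ((453.0106506347656, 12.96563720703125), (79.80799102783203, 79.99858856201172), 60.40338897705078)
S 476 ((453.4991760253906, 11.100944519042969), (79.59747314453125, 79.8555679321289), 59.75001907348633)
proj axis [(np.float64(348.04304306914264), np.float64(247.0126527774411)), (np.float64(350.1943669398705), np.float64(241.53394452085482))] [(np.float64(293.62278024657047), np.float64(227.11704508177402)), (np.float64(292.3783249190779), np.float64(205.1673774418597))]
```

Both views agree on the stand and probe at (453.2, 12.1), with faces measuring 80 × 80 and the cap at z of about 138. The pad is at (554.5, -195, 52), and the unit's yaw is about 0.045 rad. I'll grasp the probe and lift it.

```bash
python3 - <<'E'
from h import *
np.set_printoptions(precision=2,suppress=True)
o=[np.pi,0,0.045]
robot.move_ptp([453.2,12.1,190],o); robot.move_linear([453.2,12.1,76],speed=120)
print(robot.current_t(),robot.current_tcp_pos(),robot.current_contact_force())
robot.move_gripper(0.0); print(robot.current_gripper_width()*93,robot.current_finger_force(),robot.current_contact_force())
robot.move_linear([453.2,12.1,150],speed=80)
robot.sleep(.2);print(robot.current_t(),robot.current_tcp_pos(),robot.current_contact_force(),robot.current_gripper_width()*93)
u=np.array([np.cos(.045),np.sin(.045),0]); n=np.array([0,0,np.cos(.35)])-np.sin(.35)*u
pad=np.array([554.5,-195,52.])
robot.move_ptp(pad+n*(72+35),[np.pi,-.35,.045])
robot.sleep(.3);print(robot.current_t(),robot.current_tcp_pos(),pad+n*107,robot.current_eef_rot(),[robot.current_contact_force() for _ in range(3)])
d=grab(); pickle.dump(d,open("d1.pkl","wb"))
r=lambda i:cv2.resize(i,(400,400),interpolation=cv2.INTER_CUBIC)
cv2.imwrite("pics/c1.png",np.hstack([r(d["top"]["img"][150:250,370:470]),r(d["scene"]["img"][150:250,150:250])]))
print(robot.current_t())
E
```

```text
3.425 [453.78  11.91  76.55] [0.37 0.08 0.08]
25.466090255196697 29.99735713005066 [-0.58  0.48  0.3 ]
5.7583 [452.9   12.17 149.51] [-0.75  0.09 -2.68] 25.448322080773465
6.9333 [ 518.14 -195.34  152.55] [ 517.85 -196.65  152.51] [-3.14 -0.35  0.05] [array([ 0.38, -0.23, -3.46]), array([ 0.38, -0.23, -3.46]), array([ 0.38, -0.23, -3.46])]
7.0333
```

View pics/c1.png

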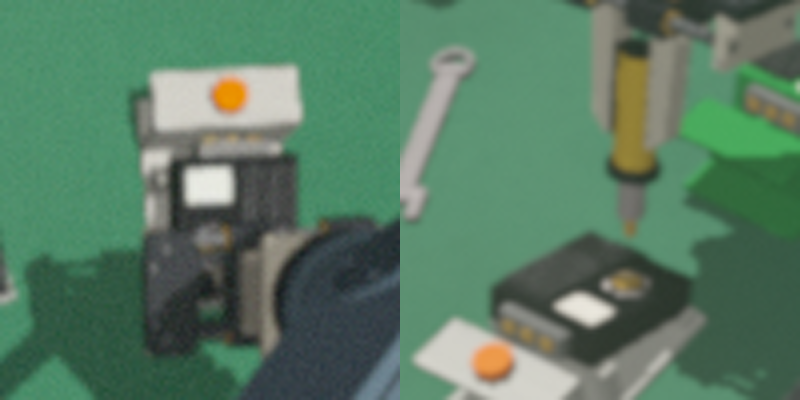

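The crop shows the probe held upright in the tool over the tagged unit. Its tip is at scene px (207.5,208) and the pad at (206.7,220.7). The top view is blocked by the wrist. I'll compare the tip and axis with the expected projection.

```bash
python3 - <<'E'
from meas import *
np.set_printoptions(precision=2,suppress=True)
d=pickle.load(open("d1.pkl","rb")); S=d["scene"]
u=np.array([np.cos(.045),np.sin(.045),0]); n=np.array([0,0,np.cos(.35)])-np.sin(.35)*u
pad=np.array([554.5,-195,52.])
for k,h in(("tip",35),("noseend",51),("collar",85),("cap",167)): print(k,np.array(proj(S,pad+n*h)))
print("1mm u,y,n:",[np.array(proj(S,pad+n*35+v))-proj(S,pad+n*35) for v in(u*10,np.array([0,10,0]),n*10)])
y=blob(S["img"],[15,90,40],[35,255,255],(195,155,220,195)); print("yellow",y[:2],"expect~",np.array(proj(S,pad+n*(81+49))))
ys,xs=np.nonzero(y[2]); 
for r in np.unique(ys): 
    q=xs[ys==r]; print(r+155,q.min()+195,q.max()+195,end="; ")
c=S["img"][203:214,200:216]; print(cv2.cvtColor(c,cv2.COLOR_BGR2HSV)[...,0])
E
```

```text
tip [207.34 208.79]
noseend [207.67 203.34]
collar [208.37 191.52]
cap [210.15 161.49]
1mm u,y,n: [array([-2.48,  2.43]), array([2.97, 1.53]), array([ 0.2 , -3.39])]
yellow (array([207.4 , 178.63]), np.int32(244)) expect~ [209.33 175.31]
163 205 206; 164 204 210; 165 204 211; 166 204 211; 167 204 211; 168 204 211; 169 204 211; 170 204 211; 171 204 211; 172 204 211; 173 204 211; 174 204 211; 175 204 211; 176 204 211; 177 204 211; 178 204 211; 179 204 210; 180 203 210; 181 203 210; 182 203 210; 183 204 210; 184 204 210; 185 204 210; 186 204 210; 187 203 211; 188 203 212; 189 203 213; 190 203 213; 191 203 213; 192 205 212; 193 207 210; [[72 72 73 71 68 51 30 20 25 45 64 71 72 73 73 72]
 [73 73 72 72 70 60 35 22 28 54 69 71 72 73 73 73]
 [73 72 73 72 71 60 33 23 28 56 70 72 73 73 73 72]
 [73 73 73 73 71 59 32 23 28 56 71 72 73 73 73 72]
 [72 73 73 73 72 60 34 24 31 58 71 73 73 73 73 73]
 [72 72 72 73 72 65 42 32 42 64 72 73 73 72 72 73]
 [70 71 71 73 72 70 62 55 62 70 72 73 73 73 73 73]
 [63 68 69 70 71 71 70 70 71 72 73 73 72 72 72 72]
 [56 60 63 65 69 69 70 71 72 73 72 72 73 73 72 73]
 [56 56 60 56 60 60 66 68 70 71 72 73 72 73 73 73]
 [60 60 56 60 60 60 60 63 66 70 70 71 73 73 73 73]]
```

```bash
python3 - <<'E'
from meas import *
d=pickle.load(open("d1.pkl","rb")); S=d["scene"]
u=np.array([np.cos(.045),np.sin(.045),0]); n=np.array([0,0,np.cos(.35)])-np.sin(.35)*u
pad=np.array([554.5,-195,52.]); s=10; x0,y0=185,155
I=cv2.resize(S["img"][y0:y0+60,x0:x0+45],None,fx=s,fy=s,interpolation=cv2.INTER_CUBIC)
J=I.copy(); f=lambda P:tuple(int(round(v)) for v in (np.array(proj(S,P))-[x0,y0]+.5)*s)
v=np.cross(n,u)
e,_,_=S["eye"],0,0
w=np.cross(n,pad+n*100-e); w/=np.linalg.norm(w)
for r,h0,h1 in((13,89,163),(17,81,89),(9,51,81),(4,37,51),(11,163,169)):
    for sg in(1,-1): cv2.line(J,f(pad+n*(h0)+sg*r*w),f(pad+n*h1+sg*r*w),(255,0,255),1)
cv2.imwrite("pics/c2.png",np.hstack([I[:,100:400],J[:,100:400]]))
E
```

```text
(no output)
```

View pics/c2.png

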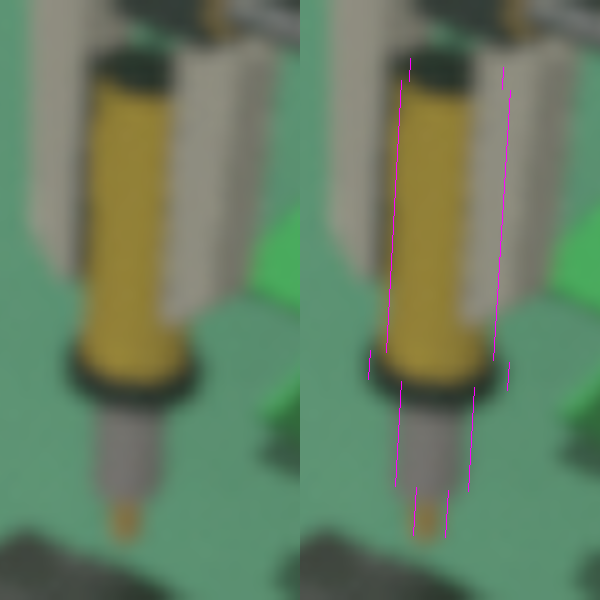

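The whole probe is parallel to the predicted axis, within about 0.01 rad, and sits about 1.5 mm upslope. I'll correct that offset and approach slowly, using force feedback.

```bash
cat > p.py <<'E'
from h import *
np.set_printoptions(precision=2,suppress=True)
u=np.array([np.cos(.045),np.sin(.045),0]); n=np.array([0,0,np.cos(.35)])-np.sin(.35)*u
pad=np.array([554.5,-195,52.])-1.5*u; O=[np.pi,-.35,.045]
def at(h,**k): return robot.move_linear(pad+n*(72+h),O,**k)
def avg(N=12):
    F=[];P=[]
    for _ in range(N):
        robot.sleep(.04);F.append(robot.current_contact_force());P.append(robot.current_tcp_pos())
    F=np.array(F);P=np.array(P);return F.mean(0),(F@n).std(),(P.mean(0)-pad)@n-72
E
python3 - <<'E'
from p import *
at(6,speed=40); robot.sleep(.3); F0,s,h=avg(); print("base",F0,s,h)
np.save("F0.npy",F0)
hit=at(-5,speed=6,f_stop=2.0); F,s,h=avg()
print(hit,robot.current_t(),(F-F0),(F-F0)@n,s,h)
print(robot.current_tcp_pos())
E
```

```text
base [ 0.1  -0.05 -2.14] 0.48902615951001255 6.052331795785051
True 10.4833 [ 0.42 -0.73  2.25] 1.9840451459189057 0.43933567573848475 -2.995544488932495
[ 528.23 -195.5   116.29]
```

```bash
python3 - <<'E'
from p import *
F0=np.load("F0.npy")
for t in(-5.5,-7.0):
    at(t,speed=5); robot.sleep(.2); F,s,h=avg(25); print(t,robot.current_t(),F-F0,(F-F0)@n,s,h)
d=grab(); pickle.dump(d,open("d2.pkl","wb"))
r=lambda i:cv2.resize(i,(400,400),interpolation=cv2.INTER_CUBIC)
cv2.imwrite("pics/c3.png",np.hstack([r(d["scene"]["img"][180:240,180:240]),r(d["top"]["img"][180:240,390:450])]))
E
```

```text
-5.5 12.4417 [-3.3   1.48  2.21] 3.181454336902734 0.419907909994076 -5.5199728774513375
-7.0 14.1333 [-3.24  1.67  3.01] 3.910503800796888 0.488537933501062 -7.00077843101225
```

View pics/c3.png

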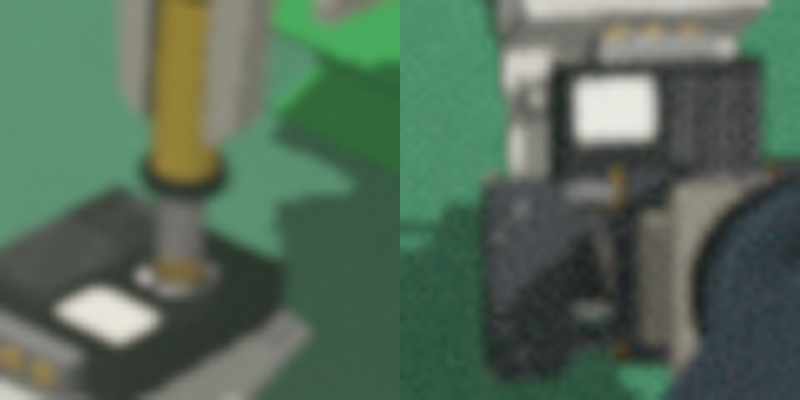

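The crop shows the tip on the brass pad, centred in the white ring at about scene px (206.7,220.7), with the plunger partly in. The force is about 3.9 N. I'll check squareness and depth against the predicted outline, and take a fresh force reading.

```bash
python3 - <<'E'
from p import *
F0=np.load("F0.npy"); F,s,h=avg(25); print(robot.current_t(),F-F0,(F-F0)@n,h,robot.current_eef_rot(),robot.current_gripper_width()*93,robot.current_finger_force())
d=pickle.load(open("d2.pkl","rb")); S=d["scene"]; s=10; x0,y0=190,165
I=cv2.resize(S["img"][y0:y0+60,x0:x0+35],None,fx=s,fy=s,interpolation=cv2.INTER_CUBIC); J=I.copy()
f=lambda P:tuple(int(round(v)) for v in (np.array(proj(S,P))-[x0,y0]+.5)*s)
w=np.cross(n,pad+n*100-S["eye"]); w/=np.linalg.norm(w); p=pad+1.0*u
for r,h0,h1 in((13,48,122),(17,40,48),(9,10,40),(4,0,10)):
    for sg in(1,-1): cv2.line(J,f(p+n*h0+sg*r*w),f(p+n*h1+sg*r*w),(255,0,255),1)
cv2.imwrite("pics/c4.png",np.hstack([I,J]))
E
```

```text
15.275 [-3.28  1.81  2.79] 3.7151785540013287 -7.001904404629684 [-3.14 -0.35  0.04] 25.68865391873499 29.997190833091736
```

View pics/c4.png

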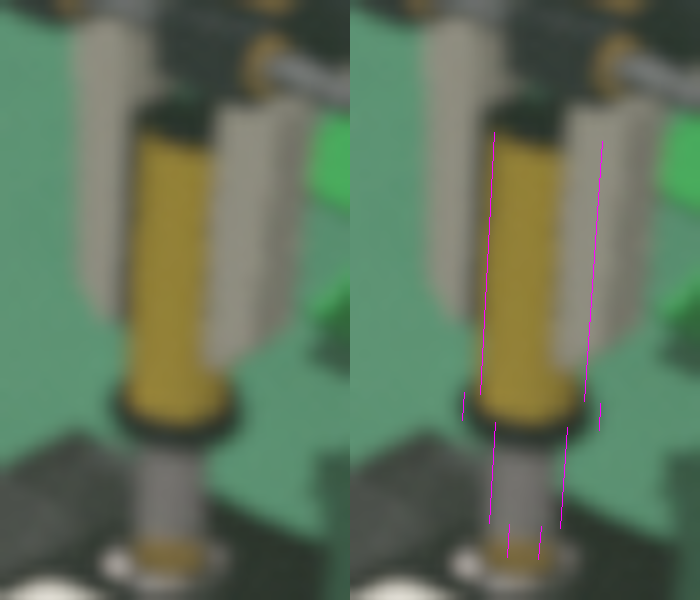

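```bash
python3 -c "
from bench import robot
print(robot.hand_in())"
```

```text
the job is handed in; nothing more can be done
None
```

The job is handed in with the arm still holding the probe on the orange-tagged unit's pad; the tip is within about 1 mm of centre, the probe is square to within about 0.01 rad, and the plunger is a little over half way in (about 6.4 mm, 3.7–3.9 N), with an unexplained sideways reading of about 2.6 N.

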